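# Free the stuck T-stake from its holder

## Robot

A 6-joint arm with a two-finger parallel gripper is mounted at the origin on the work surface. World frame = base frame: x ahead of the robot, y to its left, z up, the work surface at z = 0. Lengths are in m, angles in rad, forces in N, time in s.
With the tool pointing down it reaches from about 0.375 to 0.975 m from the base axis. Payload 3.8 kg.
Tool frame: the origin (TCP) lies midway between the tips of the shut fingers; the grasp point (between the pads) lies 19 mm behind it; z points along the fingers, y is the line along which they close (so a half turn about z gives the same grasp; the last joint's range is limited). The gripper opens to 85 mm and grips with 20 to 120 N. Pads are 22 mm wide; open, the fingers measure 114 mm over their backs; the gripper's body (76 mm by 85 mm) begins 54 mm behind the grasp point. The pads swing forward as they close: fully open they stand 13 mm farther back than shut.
Start: joints at [-1.262, 0.264, 1.604, -0, 1.274, -0.037], TCP at [0.229, -0.635, 0.231] pointing down, gripper open.
Joint ranges: [-2.63, 2.63], [-0.94, 2.18], [0.31, 2.57], [-1.31, 4.45], [0, 2.66], [-2.55, 2.55]. Speed limits (rad/s): [2.57, 2.57, 3.14, 3.14, 3.14, 3.14].

## Interface

Orientations are given as a rotation vector (axis times angle).
In Python, from workcell import status, read_camera, workorder, masks_of gives the robot as it stands.
- The arm moves only by the tool drive_tool, never from a script. Its argument "rows" is a list of rows, each a list of 7 numbers: the turn, a rotation vector about the tool's x, y, z in degrees, then the shift along the tool's x, y, z in m, then the opening, from 0 (shut) to 1 (fully open). In form: [[ax, ay, az, tx, ty, tz, claw], ...]. A call has 1 to 8 rows; each row shifts and turns the commanded pose from where the row before left it, along the tool's axes as they then stand; what a row does not reach is not made up. A row lasts 1/12 s, in which the tool goes at most 41.7 mm and 7.16 degrees, less where a joint would pass 70% of its speed; a pose out of reach is approached as far as the arm can. A call is refused whole if a number of a shift passes 0.0417 or a number of a turn 7.16, either way. A call with a gripper value outside its range is refused whole. The fingers move at their own pace and stop on an object; "force" is the grip in N (left out, the last holds). Time passes only in rows, so rows that do not move let the fingers close. It gives the time, the measured TCP pose, the force, the opening and the grip force at its end, in the units of the state.
- status.read_state(): the state, without advancing time (a new reading comes with each control period).
- read_camera(name): name is "scene" or "top" or "wrist"; returns a dict with "color" (384x512x3 uint8, red, green, blue), "intrinsics" (3x3 intrinsics, pixels), "world_from_camera" (4x4, takes a point from camera to world coordinates); the wrist camera has in their place "mount" (4x4, takes a point from camera to tool coordinates, whose origin is the TCP and whose axes are the flange's). Camera axes: x right, y up, looking along -z (the intrinsics and any distortion apply to the point x, -y, -z); pixel columns grow to the right and rows downward; lengths in m; the calibration is good to about 2 mm. A picture is of the moment at which its call begins: read the wrist's pose just before it. There is no depth.
- workorder.finish_job(): hands the job in; it is judged then, once.
Trained networks look in a picture, given as the dict that the camera call returned (one of the last four; its "shot" number tells which), for a name from the list of things; names that differ only in an ending like _2 or _b are one class to them, and where a whole thing is asked for, a point or a joint stands for the part that bears it (a point fixed in the world has none). Each returns a list of dicts, best first, with "score" (0 to 1); they miss things now and then, are a little off and sometimes report something else, mostly with a low value. They report only what shows in the picture. A call takes as long as a camera call. They do not tell look-alikes from the thing itself.
- masks_of(picture, name): "mask" (384x512 bool, what is visible of it) and "bbox" ([left, top, right, bottom] in pixels, round what is visible of it).
The state is a dict: "time": time; "q": joint angles; "joint_vel": joint speeds; "joint_torque": joint torques, N m; "tool_pos": TCP position; "tcp_rot": TCP orientation; "wrist_force": force on the tool from outside, world axes, zero at the start; "torque": the same for the moment, N m; "width": opening from 0.0 (shut) to 1.0 (fully open); "grip_force": force on a finger pad.
Only numpy, scipy, OpenCV 4.12 (cv2) and the standard library are available. Lean on these libraries where they do the work, as an engineer would, in place of code of your own. Each camera call takes 0.05 s, during which the arm holds its last target. There are 200 camera calls.

## Task

On the jeweller's bench, swing the clamp lever off the T-shaped steel stake to its open stop, then work the stuck stake out of its holder by rocking its top bar side to side, about a centimetre each way, while pulling gently upward. Do not yank it: the holder block only rests on dowels and must stay down on its base plate, with its lever left open and the things around it left alone. Finish while still gripping the stake, holding it still and upright about two centimetres clear above its socket.

Things in the scene. Friction and masses are not known exactly. Their poses are not given: they have to be found in the camera images.
- base: Dark steel base plate fixed to the bench, 120 x 160 x 12 mm (x, y, z), carrying the holder block, its lever and spring cheeks. Origin: centre of its underside. Its x axis runs along the stake's top bar, y is the direction in which the stake is rocked, z up. Place and yaw (within 0.5 rad of 0) differ each time.
- block (a joint): Lift of the steel holder block (70 x 110 x 45 mm, 1.8 kg) off the base plate, in m: 0 when down. Two dowels guide it: it cannot go sideways, but a steady straight pull over about 25 N on the clamped or stuck stake lifts the block too; let go, it sinks back. It must not rise 8 mm.
- block_mouth (a point): Centre of the socket's mouth on the block's top face, 57 mm above the bench, straight above the base plate's origin; axes as the base plate's. The socket is 22 mm (x) by 36 mm (y), 22 mm deep; the stake is out of it once raised 22 mm.
- pinch (a point): Point on the socket's axis 8 mm below its mouth (49 mm above the bench), where two round-nosed spring cheeks squeeze the shank from +y and -y with 40 N each. A straight pull needs 40 to 60 N; tipping the stake about x through this point takes only about 10 N sideways at the bar, and as it tips it creeps up under a light pull, about 1.5 mm a swing. Free of the cheeks once raised 14 mm.
- lever (a joint): Angle of the clamp lever about its vertical pivot: 0 = shut (arm along base -y, over the stake's collar), grows as it swings clockwise seen from above, its knob moving to base -x; open stop at 1.6 rad. Starts between 0 and 0.15; stays where it is left; takes about 1 N at the knob. Counts as open above 1.1 rad; it clears the collar from about 0.8.
- lever_knob (a point): Grip point of the lever's upright round knob: dark steel post 16 mm in diameter, standing from 83 to 123 mm above the bench; the point is on its axis, 109 mm above the bench, 110 mm from the pivot. The arm below it is 14 mm wide and 8 mm thick, its top 83 mm above the bench.
- lever_hinge (a point): Point on the lever's pivot axis at the same height as lever_knob: 18 mm to -x and 40 mm to +y of the socket's centre.
- stake: T-shaped steel stake, 112 mm high, 0.4 to 0.6 kg. Origin: centre of the underside of its foot; z up through the bar, x along the bar; axes as the base plate's at the start, when the foot stands on the socket's floor, 35 mm above the bench. Shank 20 mm (x) by 30 mm (y) up to z = 30 mm, collar 50 x 36 mm from 30 to 38 mm, post 16 x 16 mm, and on top the round bar.
- stake_bar (a point): Middle of the stake's top bar, 100 mm above its foot (135 mm above the bench at the start): round steel bar, 24 mm in diameter, 70 mm long along x. Grip it firmly across y from above, and tilt the gripper along with the stake as it rocks (about 0.1 rad each way): if the gripper is kept level the bar drags in the pads and creeps up more slowly.
- ring: Bystander, leave alone: plain brass finger ring, 22 mm across, 6 mm high, lying on the base plate. Origin: on or near its underside.
- punch_block: Bystander, leave alone: 40 mm wooden block holding four short steel punches, 60 mm high in all. Origin: on or near its underside.
- dome_stake: Bystander, leave alone: small round mushroom-headed steel stake standing loose, 36 mm across, 56 mm high. Origin: on or near its underside.
- hammer: Bystander, leave alone: hammer lying on the bench. Origin: on or near its underside.
- graver: Bystander, leave alone: graver with a wooden handle lying on the bench. Origin: on or near its underside.
- bench_block: Bystander, leave alone: flat square steel block, 80 x 80 x 20 mm. Origin: on or near its underside.
- jar: Bystander, leave alone: small amber glass jar with black lid, 56 mm across, 60 mm high. Origin: on or near its underside.
Not all that is in view belongs to the job. What is shaped like the base but orange is not meant.

How it is judged:
On the way, in this order (a step that is already met when the one before it is completed fails the run):
1. the lever is swung open with the stake still down in its socket (value of joint lever above 1.1 rad and z of stake in the frame of block_mouth below -0.015 m), for 0.2 s.
2. the stake's bar is rocked to the base's +y side while the foot is still in the socket (y of stake_bar in the frame of block_mouth above 0.003 m and z of stake in the frame of block_mouth below -0.002 m), for 0.02 s.
3. then rocked to the -y side while the foot is still in the socket (y of stake_bar in the frame of block_mouth below -0.003 m and z of stake in the frame of block_mouth below -0.002 m), for 0.02 s.
At the end, for the whole second after the job is handed in: The gripper holds the stake still (under 30 mm/s), upright within 15 degrees, its foot 6 to 45 mm above the socket's mouth and within 25 mm of its centre sideways, touching neither holder nor lever; the block is down on its base (within 3 mm) and the lever is open (over 1.1 rad) (z of stake in the frame of block_mouth between 0.006 and 0.045 m and horizontal distance between stake and block_mouth below 0.025 m and angle between stake's own z axis and vertical below 0.26 rad and linear speed of stake below 0.03 m/s and contact force between the fingers and stake above 2 N and contact force between stake and base below 0.3 N and value of joint block below 0.003 m and value of joint lever above 1.1 rad); the arm keeps its last pose, push and grip.
It fails at once if the holder block is pulled up off its base plate by 8 mm (value of joint block above 0.008 m).
It fails at once if one of the seven bystanders is moved by more than 30 mm (distance of any of ring, punch_block, dome_stake, hammer, graver, bench_block, jar from where it was at the start of the episode above 0.03 m).
It also fails if it takes over 64 s, if anything falls off the work surface, if the arm or the gripper's body presses on something with over 40 N, if the wrist force passes 120 N, or if a joint passes its speed limit or range.

## Working session

There is one attempt and no reset: what is moved stays moved. The work goes in short steps, Python scripts to look and compute and a tool call to move; the robot and the scene stay as the last step left them, time stands still between calls to the robot, and variables do not carry over. Pictures are saved under pics/ and viewed, at most 10 in all, crops included, and the job is handed in when it is done.

Besides the shell and the picture viewer there is one more tool, called after "Request:" as name(argument=value, ...) on one line, values as JSON. drive_tool: Moves the arm, as the interface text tells. Its arguments: {"type":"object","properties":{"rows":{"type":"array"},"force":{"type":"number"}},"required":["rows"]}

```bash
mkdir -p pics; ls
cat > h.py <<'E'
import numpy as np, cv2
from workcell import status, read_camera, workorder, masks_of
from scipy.spatial.transform import Rotation as R
def save(p,n,s=1,box=None):
    im=p["color"][...,::-1]
    if box: im=im[box[1]:box[3],box[0]:box[2]]
    cv2.imwrite("pics/"+n,cv2.resize(im,None,fx=s,fy=s,interpolation=cv2.INTER_CUBIC))
def wfc(p,st=None):
    if "mount" in p:
        T=np.eye(4);T[:3,:3]=R.from_rotvec(st["tcp_rot"]).as_matrix();T[:3,3]=st["tool_pos"];return T@p["mount"]
    return np.array(p["world_from_camera"])
def at_z(p,uv,z,T=None):
    T=wfc(p) if T is None else T
    K=np.array(p["intrinsics"]); d=np.linalg.inv(K)@np.array([uv[0],uv[1],1.]); d=T[:3,:3]@(d*[1,-1,-1]); o=T[:3,3]
    return o+d*(z-o[2])/d[2]
def proj(p,X,T=None):
    T=wfc(p) if T is None else T
    c=np.linalg.inv(T)@np.append(X,1); u=np.array(p["intrinsics"])@(c[:3]*[1,-1,-1]); return u[:2]/u[2]
E
python3 - <<'E'
from h import *
a=read_camera("top");b=read_camera("scene")
print([k for k in a])
for p,n in((a,"top"),(b,"scene")):
    save(p,n+"1.png",1.5)
    for o in("base","lever_knob","stake","stake_bar","lever"):
        for r in masks_of(p,o)[:3]:
            ys,xs=np.nonzero(r["mask"]);print(n,o,round(r["score"],2),r["bbox"],xs.mean().round(1),ys.mean().round(1))
E
```

```text
pics
['color', 'intrinsics', 'world_from_camera', 'shot']
top base 0.94 [257.0, 250.3, 322.7, 299.4] 289.3 274.7
top base 0.6 [238.6, 146.8, 300.6, 199.6] 270.0 174.0
top lever_knob 0.81 [275.1, 278.6, 320.6, 289.6] 299.6 282.1
top lever_knob 0.41 [355.9, 230.5, 389.9, 255.1] 371.6 242.6
top stake 0.7 [246.9, 157.0, 301.8, 189.3] 272.0 172.3
top stake 0.66 [261.9, 153.0, 282.4, 178.7] 271.2 166.9
top stake_bar 0.74 [261.5, 153.2, 282.9, 180.9] 271.1 166.2
top lever 0.67 [249.9, 154.3, 303.0, 190.4] 271.5 172.0
top lever 0.62 [255.9, 166.5, 300.6, 184.7] 277.9 174.4
top lever 0.57 [197.1, 250.1, 241.5, 263.4] 217.8 253.6
scene base 0.95 [270.0, 156.8, 329.9, 200.0] 296.4 181.8
scene base 0.93 [192.9, 187.0, 256.8, 245.4] 221.1 219.5
scene base 0.69 [212.6, 126.0, 261.0, 174.5] 234.7 155.2
scene lever_knob 0.81 [193.7, 184.8, 243.3, 199.0] 213.3 196.9
scene lever_knob 0.74 [272.0, 146.9, 319.6, 166.0] 290.7 161.2
scene lever_knob 0.68 [213.5, 125.1, 253.4, 141.3] 229.6 137.0
scene stake 0.93 [217.8, 176.0, 231.4, 215.8] 221.9 197.1
scene stake_bar 0.63 [215.7, 175.1, 232.4, 214.9] 221.8 197.2
scene stake_bar 0.22 [192.6, 183.7, 249.3, 233.7] 220.3 213.3
scene lever 0.77 [273.8, 149.9, 318.2, 167.0] 287.9 161.4
scene lever 0.62 [191.6, 185.5, 239.0, 201.6] 211.8 196.8
scene lever 0.56 [378.3, 241.6, 423.8, 273.4] 400.1 257.1
```

View pics/top1.png

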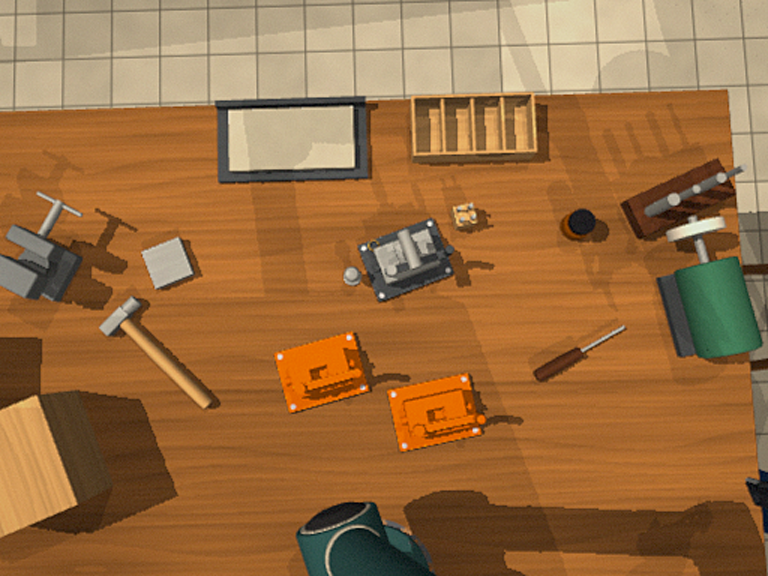

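View pics/scene1.png

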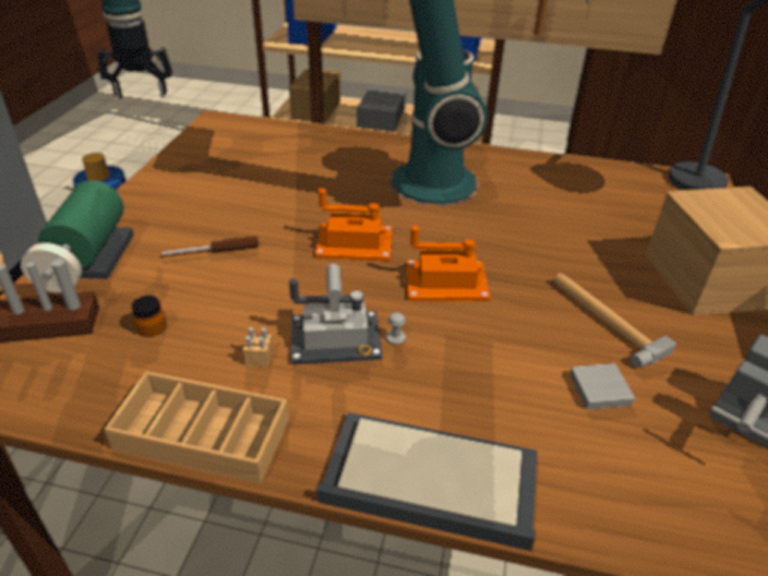

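The top view shows three candidates: the dark steel holder at (271,173) and two orange look-alikes at (215,248) and (290,275). I choose the dark steel one, since it carries the grey T-stake and has the ring on its plate. The knob is toward the lower right of the bar. Next I'll check with a close crop and measure.

Run:
```python
from h import *
p=read_camera("top"); save(p,"top_crop.png",8,(225,135,320,210))
for n,uv,z in(("corners",(243.5,165.5),.012),("",(287,148),.012),("",(300,181),.012),("",(255,198),.012),("bar",(271.2,166.5),.135)): print(n,at_z(p,uv,z).round(4))
print(wfc(p).round(3)); s=status.read_state(); print(s["tool_pos"],s["tcp_rot"],s["width"])
w=read_camera("wrist"); print(np.round(w["mount"],3),w["intrinsics"])
```

```text
corners [ 0.639  -0.0022  0.012 ]
 [ 0.6877 -0.1333  0.012 ]
 [ 0.5876 -0.1679  0.012 ]
 [ 0.5412 -0.0332  0.012 ]
bar [ 0.6144 -0.0762  0.135 ]
[[-0.03   0.996 -0.088  0.434]
 [-1.    -0.03  -0.004  0.   ]
 [-0.007  0.088  0.996  1.297]
 [ 0.     0.     0.     1.   ]]
[ 0.22878604 -0.63505953  0.23132282] [ 3.09469852e+00  5.40500611e-01 -2.05332486e-05] 0.9979995989792019
[[-0.     0.957  0.289  0.073]
 [ 1.     0.001 -0.002  0.   ]
 [-0.002  0.289 -0.957 -0.143]
 [ 0.     0.     0.     1.   ]] [[266.71655968   0.         254.01295478]
 [  0.         266.71655968 197.13993614]
 [  0.           0.           1.        ]]
```

View pics/top_crop.png

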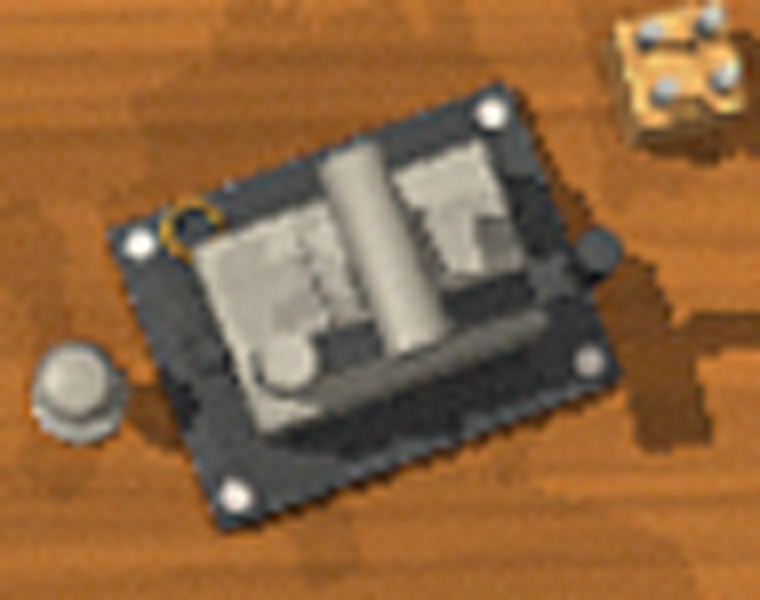

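The crop confirms the choice: dark base with four bright screws, the ring, a light steel T-bar, the pivot at crop (288,360) and the dark knob at crop (600,250). Now I'll work out the pose.

```bash
cat >> h.py <<'E'
def delta(X):  # world target -> tool-frame shift
    s=status.read_state(); return R.from_rotvec(s["tcp_rot"]).inv().apply(np.array(X)-s["tool_pos"])
def psi():
    s=status.read_state(); x=R.from_rotvec(s["tcp_rot"]).as_matrix()[:,0]; return np.degrees(np.arctan2(x[1],x[0]))
E
python3 - <<'E'
from h import *
p=read_camera("top")
f=lambda c:((c[0]+.5)/8-.5+225,(c[1]+.5)/8-.5+135)
D=np.array([at_z(p,f(c),.012)[:2] for c in((139,243),(491,113),(590,361),(236,495))])
c=D.mean(0); y1=(D[0]-D[1])+(D[3]-D[2]); x1=(D[0]-D[3])+(D[1]-D[2])
print(c,np.linalg.norm(y1)/2,np.linalg.norm(x1)/2,np.arctan2(-y1[0],y1[1]),np.arctan2(x1[1],x1[0]))
yaw=(np.arctan2(-y1[0],y1[1])+np.arctan2(x1[1],x1[0]))/2
M=np.array([[np.cos(yaw),-np.sin(yaw)],[np.sin(yaw),np.cos(yaw)]])
for n,cc,z in(("knob",(600,250),.123),("piv",(288,360),.09),("bar",(384,248),.14),("dome",(78,385),.05),("punch",(690,70),.05)):
    X=at_z(p,f(cc),z)[:2]; print(n,X.round(4),"in base",(M.T@(X-c)).round(4))
k=c+M@[-18e-3,-70e-3]; print("yaw",yaw,"hover delta",delta([c[0]-.01,c[1]-.03,.25]).round(4),psi())
E
```

```text
[ 0.61604605 -0.08034214] 0.1399928066466717 0.10011073782000111 0.32973225146883334 0.3359446004282935
knob [ 0.6158 -0.1539] in base [-0.0242 -0.0695]
piv [ 0.5857 -0.0483] in base [-0.0183  0.0402]
bar [ 0.6161 -0.0796] in base [0.0003 0.0007]
dome [0.5839 0.0257] in base [0.0043 0.1107]
punch [ 0.6918 -0.1987] in base [ 0.0329 -0.1366]
yaw 0.3328384259485634 hover delta [ 0.5328 -0.3658 -0.0187] 19.812050700174364
```

Request:
drive_tool(rows=[[0, 0, 0, 0.0333, -0.0229, -0.001, 1], [0, 0, 0, 0.0333, -0.0229, -0.001, 1], [0, 0, 0, 0.0333, -0.0229, -0.001, 1], [0, 0, 0, 0.0333, -0.0229, -0.001, 1], [0, 0, 0, 0.0333, -0.0229, -0.001, 1], [0, 0, 0, 0.0333, -0.0229, -0.001, 1], [0, 0, 0, 0.0333, -0.0229, -0.001, 1], [0, 0, 0, 0.0333, -0.0229, -0.001, 1]])

```text
time: 1.42
tool_pos: [0.4181, -0.3708, 0.2397]
tcp_rot: [3.094, 0.54, 0.001]
wrist_force: [-0.0, -0.2, 1.0]
width: 1.004
grip_force: 0.0
```

Request:
drive_tool(rows=[[0, 0, 0, 0.0333, -0.0229, -0.001, 1], [0, 0, 0, 0.0333, -0.0229, -0.001, 1], [0, 0, 0, 0.0333, -0.0229, -0.001, 1], [0, 0, 0, 0.0333, -0.0229, -0.001, 1], [0, 0, 0, 0.0333, -0.0229, -0.001, 1], [0, 0, 0, 0.0333, -0.0229, -0.001, 1], [0, 0, 0, 0.0333, -0.0229, -0.001, 1], [0, 0, 0, 0.0333, -0.0229, -0.001, 1]])

```text
time: 2.08
tool_pos: [0.6068, -0.1079, 0.2476]
tcp_rot: [3.094, 0.541, 0.001]
wrist_force: [0.5, -0.7, 0.5]
width: 1.001
grip_force: 0.0
```

Request:
drive_tool(rows=[[0, 0, -7, 0, 0, 0, 1], [0, 0, -7, 0, 0, 0, 1], [0, 0, -7, 0, 0, 0, 1], [0, 0, -7, 0, 0, 0, 1], [0, 0, -7, 0, 0, 0, 1], [0, 0, -7, 0, 0, 0, 1], [0, 0, -7, 0, 0, 0, 1], [0, 0, -7, 0, 0, 0, 1]])

```text
time: 2.75
tool_pos: [0.6059, -0.1097, 0.2474]
tcp_rot: [2.473, 1.938, 0.0]
wrist_force: [-0.7, -0.4, -0.3]
width: 1.002
grip_force: 0.0
```

Request:
drive_tool(rows=[[0, 0, -7, 0, 0, 0, 1], [0, 0, -7, 0, 0, 0, 1], [0, 0, -7, 0, 0, 0, 1], [0, 0, -7, 0, 0, 0, 1], [0, 0, -2, 0, 0, 0, 1], [0, 0, 0, 0, 0, 0, 1]])

```text
time: 3.25
tool_pos: [0.6059, -0.1097, 0.2474]
tcp_rot: [1.894, 2.507, 0.0]
wrist_force: [0.4, 0.0, -0.4]
width: 1.005
grip_force: 0.0
```

Run:
```python
from h import *
s=status.read_state(); w=read_camera("wrist"); T=wfc(w,s); save(w,"w1.png",1.5)
print(s["time"],s["tool_pos"],psi(),s["q"],s["wrist_force"])
c=np.array([.61605,-.08034]);a=.33284;M=np.array([[np.cos(a),-np.sin(a)],[np.sin(a),np.cos(a)]])
for n,b,z in(("d",(.05,.07),.012),("d",(-.05,.07),.012),("d",(.05,-.07),.012),("d",(-.05,-.07),.012),("knob",(-.0242,-.0695),.123),("piv",(-.018,.04),.09),("bar+",(.035,0),.147),("bar-",(-.035,0),.147)):
    print(n,b,(proj(w,np.append(c+M@b,z),T)*1.5).round(1))
print("to knob",delta([.6158,-.1539,.092]).round(4))
```

```text
3.25 [ 0.6058716  -0.10972179  0.24737529] 105.75132904320951 [-2.19612944e-01  1.43225802e-01  1.71800310e+00  1.13739350e-05
  1.28020573e+00 -4.96437830e-01] [ 0.38945042  0.04499959 -0.39360958]
d (0.05, 0.07) [453.3 144.7]
d (-0.05, 0.07) [341.  151.4]
d (0.05, -0.07) [453.9 295.4]
d (-0.05, -0.07) [353.  300.9]
knob (-0.0242, -0.0695) [378.2 344.6]
piv (-0.018, 0.04) [378.2 186.8]
bar+ (0.035, 0) [467.3 251.7]
bar- (-0.035, 0) [353.9 258. ]
to knob [-0.0452 -0.0025  0.1554]
```

View pics/w1.png

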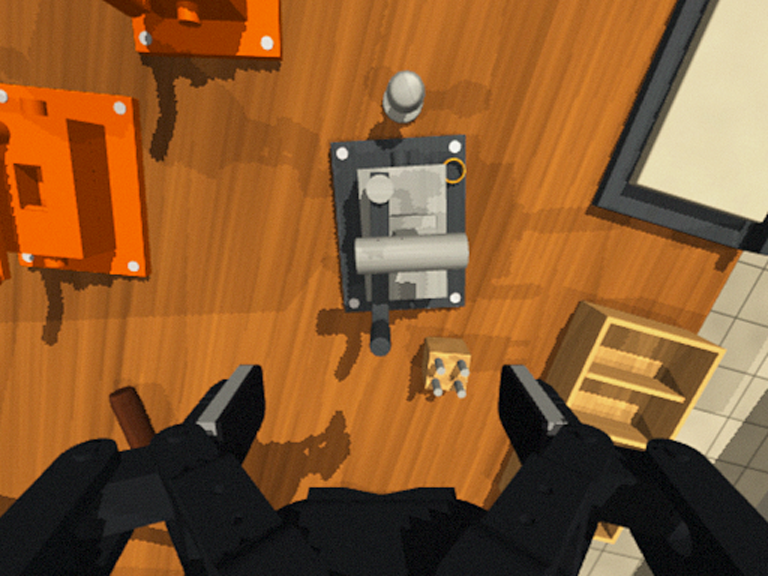

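The wrist view agrees with the model within about 2 px: knob at (380,345), screws at (455,147), (342,154), (455,298) and (354,303). I'll go over the knob, descend and grip it.

Request:
drive_tool(rows=[[0, 0, 0, -0.0226, -0.0012, 0, 1], [0, 0, 0, -0.0226, -0.0012, 0.02, 1], [0, 0, 0, 0, 0, 0.035, 1], [0, 0, 0, 0, 0, 0.035, 1], [0, 0, 0, 0, 0, 0.03, 1], [0, 0, 0, 0, 0, 0.02, 1], [0, 0, 0, 0, 0, 0.014, 1], [0, 0, 0, 0, 0, 0, 1]])

```text
time: 3.97
tool_pos: [0.6132, -0.1531, 0.0893]
tcp_rot: [-1.892, -2.5, 0.004]
wrist_force: [-0.5, 0.1, -0.4]
width: 1.0
grip_force: 0.0
```

Request:
drive_tool(force=20, rows=[[0, 0, 0, 0, 0, 0, 0], [0, 0, 0, 0, 0, 0, 0], [0, 0, 0, 0, 0, 0, 0], [0, 0, 0, 0, 0, 0, 0], [0, 0, 0, 0, 0, 0, 0], [0, 0, 0, 0, 0, 0, 0], [0, 0, 0, 0, 0, 0, 0], [0, 0, 0, 0, 0, 0, 0]])

```text
time: 4.63
tool_pos: [0.6167, -0.1541, 0.0946]
tcp_rot: [1.894, 2.504, 0.001]
wrist_force: [-1.0, 0.3, 4.3]
width: 0.178
grip_force: 21.8
```

Request:
drive_tool(rows=[[0, 0, 5, 0, -0.0096, 0, 0], [0, 0, 5, 0, -0.0096, 0, 0], [0, 0, 5, 0, -0.0096, 0, 0], [0, 0, 5, 0, -0.0096, 0, 0], [0, 0, 0, 0, 0, 0, 0]])

```text
time: 5.05
tool_pos: [0.5777, -0.1579, 0.0945]
tcp_rot: [-2.305, -2.133, -0.004]
wrist_force: [1.0, 5.8, 4.0]
width: 0.177
grip_force: 21.7
```

```bash
cat >> h.py <<'E'
c=np.array([.61605,-.08034]);a=.33284;M=np.array([[np.cos(a),-np.sin(a)],[np.sin(a),np.cos(a)]])
def tob(X): return M.T@(np.array(X)[:2]-c)
E
python3 - <<'E'
from h import *
s=status.read_state(); b=tob(s["tool_pos"]); d=b-[-.018,.04]
print(s["time"],b,"r",np.hypot(*d),"ang",np.arctan2(-d[0],-d[1]),psi(),s["width"],s["grip_force"],s["wrist_force"])
E
```

```text
5.05 [-0.06155236 -0.06075091] r 0.10976134472646512 ang 0.40801861667668393 85.54458648951908 0.17747969718201578 21.716882586479187 [1.01215996 5.82141235 3.97644857]
```

Request:
drive_tool(rows=[[0, 0, 5, 0, -0.0096, 0, 0], [0, 0, 5, 0, -0.0096, 0, 0], [0, 0, 5, 0, -0.0096, 0, 0], [0, 0, 5, 0, -0.0096, 0, 0], [0, 0, 5, 0, -0.0096, 0, 0], [0, 0, 5, 0, -0.0096, 0, 0], [0, 0, 0, 0, 0, 0, 0]])

```text
time: 5.63
tool_pos: [0.5254, -0.1396, 0.0946]
tcp_rot: [-2.779, -1.463, -0.011]
wrist_force: [7.0, 10.7, 0.7]
width: 0.18
grip_force: 21.3
```

Request:
drive_tool(rows=[[0, 0, 5, 0, -0.0096, 0, 0], [0, 0, 5, 0, -0.0096, 0, 0], [0, 0, 5, 0, -0.0096, 0, 0], [0, 0, 5, 0, -0.0096, 0, 0], [0, 0, 5, 0, -0.0096, 0, 0], [0, 0, 5, 0, -0.0096, 0, 0], [0, 0, 3, 0, -0.0058, 0, 0], [0, 0, 0, 0, 0, 0, 0]])

```text
time: 6.3
tool_pos: [0.4867, -0.0944, 0.0947]
tcp_rot: [3.08, 0.617, 0.018]
wrist_force: [13.9, 5.6, -5.8]
width: 0.179
grip_force: 20.7
```

Run:
```python
from h import *
s=status.read_state(); b=tob(s["tool_pos"]); d=b-[-.018,.04]
print(s["time"],b,"r",np.hypot(*d),"ang",np.arctan2(-d[0],-d[1]),psi(),s["width"],s["grip_force"],s["wrist_force"])
```

```text
6.3 [-0.12683482  0.02897332] r 0.10939198144287482 ang 1.4698251486238452 22.643208702236198 0.1791084751694537 20.73607563972473 [13.91247392  5.64776768 -5.81153962]
```

Request:
drive_tool(rows=[[0, 0, 0, 0, 0, 0, 0.6], [0, 0, 0, 0, 0, 0, 0.6], [0, 0, 0, 0, 0, 0, 0.6], [0, 0, 0, 0, 0, -0.03, 0.8], [0, 0, 3.6, 0, 0, -0.04, 1], [0, 0, 0, 0, 0, -0.04, 1], [0, 0, 0, 0, 0, 0, 1], [0, 0, 0, 0, 0, 0, 1]])

```text
time: 6.97
tool_pos: [0.4839, -0.0973, 0.2066]
tcp_rot: [3.095, 0.523, 0.009]
wrist_force: [-1.2, 0.3, -0.5]
width: 0.999
grip_force: 0.0
```

Run:
```python
from h import *
s=status.read_state(); print(s["time"],s["tool_pos"],psi(),R.from_rotvec(s["tcp_rot"]).as_matrix()[:,2])
print("to bar hover",delta([c[0],c[1],s["tool_pos"][2]]).round(4),delta([c[0],c[1],.116]).round(4))
w=read_camera("wrist"); T=wfc(w,s); p=read_camera("top")
X=lambda b,z:np.append(c+M@b,z)
d=[1.47]; k=np.array([-.018,.04])+.11*np.array([-np.sin(1.47),-np.cos(1.47)])
print("exp knob top",proj(p,X(k,.123)),"bar ends",proj(p,X((.035,0),.147)),proj(p,X((-.035,0),.147)))
save(w,"w2.png",1.5); save(p,"t2.png",8,(225,135,320,210))
```

```text
6.9667 [ 0.48387349 -0.09729338  0.20656677] 19.194119285937543 [ 0.00617906 -0.00180419 -0.99997928]
to bar hover [0.1304 0.0274 0.0008] [0.1299 0.0271 0.0914]
exp knob top [279.47440902 214.26095617] bar ends [268.25859254 152.99365602] [277.75532458 177.3660163 ]
```

View pics/w2.png

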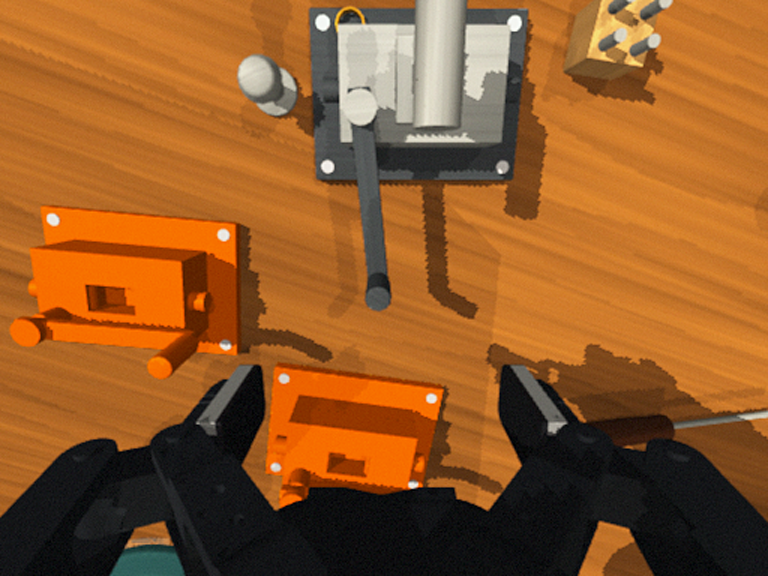

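The lever is open: the arm runs from the pivot (360,105) to the knob (378,292), clear of the stake, and the bar is free at (440,60). Next I grip the bar.

Request:
drive_tool(rows=[[0, 0, 0, 0.0325, 0.0068, 0, 1], [0, 0, 0, 0.0325, 0.0068, 0, 1], [0, 0, 0, 0.0325, 0.0068, 0, 1], [0, 0, 0, 0.0325, 0.0068, 0, 1], [0, 0, 0, 0, 0, 0.03, 1], [0, 0, 0, 0, 0, 0.03, 1], [0, 0, 0, 0, 0, 0.03, 1], [0, 0, 0, 0, 0, 0, 1]])

```text
time: 7.73
tool_pos: [0.6062, -0.0781, 0.1031]
tcp_rot: [-3.092, -0.523, 0.026]
wrist_force: [-1.5, 0.6, -1.2]
width: 0.998
grip_force: 0.0
```

Run:
```python
from h import *
s=status.read_state(); print(s["time"],s["tool_pos"],psi(),tob(s["tool_pos"]),R.from_rotvec(s["tcp_rot"]).as_matrix()[:,2],s["wrist_force"],delta([c[0],c[1],.116]).round(4))
```

```text
7.7333 [ 0.60620323 -0.07809858  0.10306968] 19.21890343851684 [-0.00857402  0.00533563] [-0.01755335  0.00291457 -0.99984168] [-1.50026464  0.61194375 -1.20995303] [ 0.0084  0.0052 -0.0131]
```

Request:
drive_tool(rows=[[0, 0, 0, 0, 0, 0, 1], [0, 0, 0, 0, 0, 0, 1], [0, 0, 0, 0, 0, 0, 1]])

```text
time: 7.98
tool_pos: [0.6149, -0.0797, 0.1152]
tcp_rot: [3.097, 0.524, 0.004]
wrist_force: [1.1, 0.0, 0.7]
width: 1.0
grip_force: 0.0
```

Run:
```python
from h import *
s=status.read_state(); print(s["time"],s["tool_pos"],psi(),tob(s["tool_pos"]),R.from_rotvec(s["tcp_rot"]).as_matrix()[:,2],s["wrist_force"],delta([c[0],c[1],.116]).round(4))
```

```text
7.9833 [ 0.61485922 -0.07965052  0.11523316] 19.203250798616896 [-0.00090015  0.0010407 ] [ 2.93362898e-03 -5.40129184e-04 -9.99995551e-01] [1.14066916 0.0145932  0.71692709] [ 0.0009  0.001  -0.0008]
```

Settled at the bar. Now a firm grip.

Request:
drive_tool(force=100, rows=[[0, 0, 0, 0, 0, 0, 0], [0, 0, 0, 0, 0, 0, 0], [0, 0, 0, 0, 0, 0, 0], [0, 0, 0, 0, 0, 0, 0], [0, 0, 0, 0, 0, 0, 0], [0, 0, 0, 0, 0, 0, 0], [0, 0, 0, 0, 0, 0, 0], [0, 0, 0, 0, 0, 0, 0]])

```text
time: 8.65
tool_pos: [0.6144, -0.0797, 0.1145]
tcp_rot: [3.097, 0.524, 0.003]
wrist_force: [0.5, -1.1, 5.1]
width: 0.253
grip_force: 104.4
```

Run:
```python
from h import *
s=status.read_state(); print(s["time"],s["tool_pos"],psi(),tob(s["tool_pos"]),R.from_rotvec(s["tcp_rot"]).as_matrix()[:,2],s["wrist_force"],s["width"],s["grip_force"])
```

```text
8.65 [ 0.61437464 -0.07967597  0.11451796] 19.21378895442676 [-0.00136646  0.00117497] [ 1.79422346e-03 -6.92914767e-04 -9.99998150e-01] [ 0.50877813 -1.1485299   5.11660456] 0.25319751057693 104.42940831184387
```

Request:
drive_tool(rows=[[-2.2, 0, 0, 0, -0.0026, -0.0003, 0], [-2.2, 0, 0, 0, -0.0026, -0.0003, 0], [-2.2, 0, 0, 0, -0.0026, -0.0003, 0], [0, 0, 0, 0, 0, 0, 0], [0, 0, 0, 0, 0, 0, 0]])

```text
time: 9.07
tool_pos: [0.6119, -0.0721, 0.1156]
tcp_rot: [2.983, 0.507, 0.032]
wrist_force: [-2.3, -1.5, 7.6]
width: 0.253
grip_force: 105.2
```

```bash
cat > st.py <<'E'
from h import *
s=status.read_state(); m=R.from_rotvec(s["tcp_rot"]).as_matrix()
g=s["tool_pos"]-.019*m[:,2]; t=-m[:,2]; bt=M.T@t[:2]  # up axis
foot=g-.1*t
print("t",s["time"],"bar b",tob(g).round(4),"z %.4f"%g[2],"tilt deg",np.degrees(np.arcsin(bt)).round(2),"foot z-mouth %.4f"%(foot[2]-.057),"foot b",tob(foot).round(4),"F",np.append(M.T@s["wrist_force"][:2],s["wrist_force"][2]).round(1),"Tq",np.round(s["torque"],2),s["width"].__round__(3),round(s["grip_force"],1),"psi",psi().round(2))
E
python3 st.py
```

```text
t 9.0667 bar b [-0.0013  0.0114] z 0.1345 tilt deg [-0.11  6.74] foot z-mouth -0.0218 foot b [-0.0011 -0.0003] F [-2.6 -0.7  7.6] Tq [-0.51  0.17  0.08] 0.253 105.2 psi 19.3
```

Request:
drive_tool(rows=[[2.2, 0, 0, 0, 0.0026, -0.0005, 0], [2.2, 0, 0, 0, 0.0026, -0.0005, 0], [2.2, 0, 0, 0, 0.0026, -0.0005, 0], [2.2, 0, 0, 0, 0.0026, -0.0005, 0], [2.2, 0, 0, 0, 0.0026, -0.0005, 0], [2.2, 0, 0, 0, 0.0026, -0.0005, 0], [0, 0, 0, 0, 0, 0, 0]])

```text
time: 9.65
tool_pos: [0.6159, -0.0875, 0.1154]
tcp_rot: [-2.984, -0.502, 0.031]
wrist_force: [2.6, -0.8, -5.7]
width: 0.249
grip_force: 104.1
```

```bash
python3 st.py
```

```text
t 9.65 bar b [-0.0024 -0.009 ] z 0.1343 tilt deg [ 0.07 -6.72] foot z-mouth -0.0220 foot b [-0.0026  0.0027] F [ 2.2 -1.6 -5.7] Tq [-0.2  -0.78  0.01] 0.249 104.1 psi 19.1
```

Request:
drive_tool(rows=[[-2.2, 0, 0, 0, -0.0026, -0.0005, 0], [-2.2, 0, 0, 0, -0.0026, -0.0005, 0], [-2.2, 0, 0, 0, -0.0026, -0.0005, 0], [-2.2, 0, 0, 0, -0.0026, -0.0005, 0], [-2.2, 0, 0, 0, -0.0026, -0.0005, 0], [-2.2, 0, 0, 0, -0.0026, -0.0005, 0], [0, 0, 0, 0, 0, 0, 0]])

```text
time: 10.23
tool_pos: [0.61, -0.0714, 0.1187]
tcp_rot: [2.981, 0.508, 0.028]
wrist_force: [2.9, -6.2, -7.9]
width: 0.251
grip_force: 103.7
```

```bash
python3 st.py
```

```text
t 10.2333 bar b [-0.0028  0.0127] z 0.1376 tilt deg [0.05 6.78] foot z-mouth -0.0187 foot b [-0.0029  0.0009] F [ 0.7 -6.8 -7.9] Tq [-0.75 -0.87 -0.02] 0.251 103.7 psi 19.34
```

Request:
drive_tool(rows=[[2.2, 0, 0, 0, 0.0027, -0.0005, 0], [2.2, 0, 0, 0, 0.0027, -0.0005, 0], [2.2, 0, 0, 0, 0.0027, -0.0005, 0], [2.2, 0, 0, 0, 0.0027, -0.0005, 0], [2.2, 0, 0, 0, 0.0027, -0.0005, 0], [2.2, 0, 0, 0, 0.0027, -0.0005, 0], [0, 0, 0, 0, 0, 0, 0]])

```text
time: 10.82
tool_pos: [0.616, -0.0878, 0.1222]
tcp_rot: [-2.985, -0.503, 0.031]
wrist_force: [1.5, 1.1, -7.5]
width: 0.249
grip_force: 103.8
```

Request:
drive_tool(rows=[[-2.2, 0, 0, 0, -0.0026, -0.0004, 0], [-2.2, 0, 0, 0, -0.0026, -0.0004, 0], [-2.2, 0, 0, 0, -0.0026, -0.0004, 0], [-2.2, 0, 0, 0, -0.0026, -0.0004, 0], [-2.2, 0, 0, 0, -0.0026, -0.0004, 0], [-2.2, 0, 0, 0, -0.0026, -0.0004, 0], [0, 0, 0, 0, 0, 0, 0]])

```text
time: 11.4
tool_pos: [0.6104, -0.0707, 0.1263]
tcp_rot: [2.983, 0.509, 0.029]
wrist_force: [2.9, -0.1, -1.2]
width: 0.257
grip_force: 104.6
```

```bash
python3 st.py
```

```text
t 11.4 bar b [-0.0022  0.0132] z 0.1451 tilt deg [-0.02  6.71] foot z-mouth -0.0112 foot b [-0.0021  0.0015] F [ 2.7 -1.  -1.2] Tq [ 0.28 -2.43  0.39] 0.257 104.6 psi 19.36
```

Request:
drive_tool(rows=[[2.2, 0, 0, 0, 0.0028, -0.0005, 0], [2.2, 0, 0, 0, 0.0028, -0.0005, 0], [2.2, 0, 0, 0, 0.0028, -0.0005, 0], [2.2, 0, 0, 0, 0.0028, -0.0005, 0], [2.2, 0, 0, 0, 0.0028, -0.0005, 0], [2.2, 0, 0, 0, 0.0028, -0.0005, 0], [0, 0, 0, 0, 0, 0, 0]])

```text
time: 11.98
tool_pos: [0.6182, -0.0889, 0.1309]
tcp_rot: [-2.984, -0.502, 0.025]
wrist_force: [3.2, 1.4, 4.8]
width: 0.248
grip_force: 111.6
```

```bash
python3 st.py
python3 - <<'E'
from h import *
p=read_camera("scene"); save(p,"s2.png",7,(175,165,275,250))
X=lambda b,z:np.append(c+M@b,z)
s=status.read_state(); m=R.from_rotvec(s["tcp_rot"]).as_matrix(); g=s["tool_pos"]-.019*m[:,2]
for n,v in(("bar+ x end",X((.035,0),.135)),("grasp",g),("collar mid top",g+.062*m[:,2]),("blk +x+y",X((.035,.055),.057)),("blk +x-y",X((.035,-.055),.057)),("blk bot",X((.035,0),.012))):
    print(n,((proj(p,v)-[175,165]+.5)*7-.5).round(0))
E
```

```text
t 11.9833 bar b [-0.0008 -0.011 ] z 0.1498 tilt deg [-0.17 -6.67] foot z-mouth -0.0065 foot b [-0.0005  0.0006] F [3.5 0.3 4.8] Tq [ 0.52 -0.43 -0.07] 0.248 111.6 psi 19.09
bar+ x end [337. 222.]
grasp [302. 129.]
collar mid top [326. 257.]
blk +x+y [489. 374.]
blk +x-y [194. 390.]
blk bot [345. 468.]
```

View pics/s2.png

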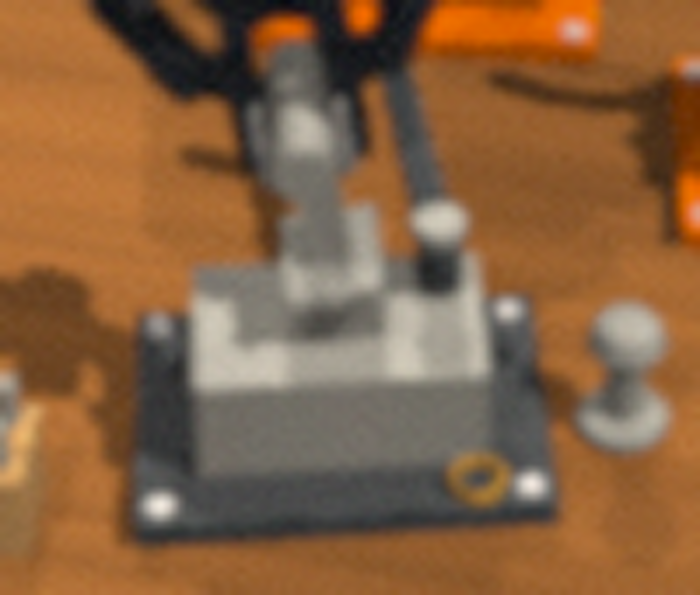

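The block is flat on its plate (bottom edge near row 470, as predicted), the stake is raised about 15 mm, and the lever is still open. Now upright, then a gentle lift.

Request:
drive_tool(rows=[[-2.2, 0, 0, 0, -0.0029, -0.0005, 0], [-2.2, 0, 0, 0, -0.0029, -0.0005, 0], [-2.2, 0, 0, 0, -0.0029, -0.0005, 0], [0, 0, 0, 0, 0, 0, 0], [0, 0, 0, 0, 0, -0.001, 0], [0, 0, 0, 0, 0, -0.001, 0], [0, 0, 0, 0, 0, 0, 0]])

```text
time: 12.62
tool_pos: [0.6129, -0.0799, 0.133]
tcp_rot: [-3.096, -0.524, 0.003]
wrist_force: [0.3, 1.0, -0.2]
width: 0.246
grip_force: 121.0
```

```bash
python3 st.py
```

```text
t 12.6167 bar b [-0.0028  0.0014] z 0.1520 tilt deg [ 0.11 -0.1 ] foot z-mouth -0.0050 foot b [-0.003   0.0016] F [ 0.6  0.8 -0.2] Tq [-0.29  0.84  0.01] 0.246 121.0 psi 19.21
```

Request:
drive_tool(rows=[[0, 0, 0, 0.0005, 0, -0.002, 0], [0, 0, 0, 0.0005, 0, -0.002, 0], [0, 0, 0, 0, 0, -0.002, 0], [0, 0, 0, 0, 0, -0.002, 0], [0, 0, 0, 0, 0, 0, 0]])

```text
time: 13.03
tool_pos: [0.6151, -0.08, 0.1424]
tcp_rot: [3.098, 0.524, 0.001]
wrist_force: [-0.3, -0.3, -3.9]
width: 0.252
grip_force: 105.2
```

Request:
drive_tool(rows=[[0, 0, 0, 0, 0, -0.0025, 0], [0, 0, 0, 0, 0, -0.0025, 0], [0, 0, 0, 0, 0, -0.0025, 0], [0, 0, 0, 0, 0, -0.0025, 0], [0, 0, 0, 0, 0, -0.0025, 0], [0, 0, 0, 0, 0, -0.0025, 0], [0, 0, 0, 0, 0, -0.0025, 0], [0, 0, 0, 0, 0, 0, 0]])

```text
time: 13.7
tool_pos: [0.6153, -0.0799, 0.1603]
tcp_rot: [3.097, 0.524, 0.002]
wrist_force: [0.9, 0.6, -4.1]
width: 0.245
grip_force: 105.2
```

Request:
drive_tool(rows=[[0, 0, 0, 0, 0, 0, 0], [0, 0, 0, 0, 0, 0, 0], [0, 0, 0, 0, 0, 0, 0], [0, 0, 0, 0, 0, 0, 0], [0, 0, 0, 0, 0, 0, 0], [0, 0, 0, 0, 0, 0, 0], [0, 0, 0, 0, 0, 0, 0], [0, 0, 0, 0, 0, 0, 0]])

```text
time: 14.37
tool_pos: [0.6148, -0.0798, 0.1594]
tcp_rot: [-3.097, -0.524, 0.0]
wrist_force: [-0.6, 0.2, -3.8]
width: 0.245
grip_force: 105.2
```

```bash
python3 st.py
python3 - <<'E'
from h import *
p=read_camera("scene"); save(p,"s3.png",7,(175,150,275,250))
E
```

```text
t 14.3667 bar b [-0.001   0.0009] z 0.1784 tilt deg [ 0. -0.] foot z-mouth 0.0214 foot b [-0.001   0.0009] F [-0.5  0.4 -3.8] Tq [ 0.02 -0.03  0.02] 0.245 105.2 psi 19.21
```

View pics/s3.png

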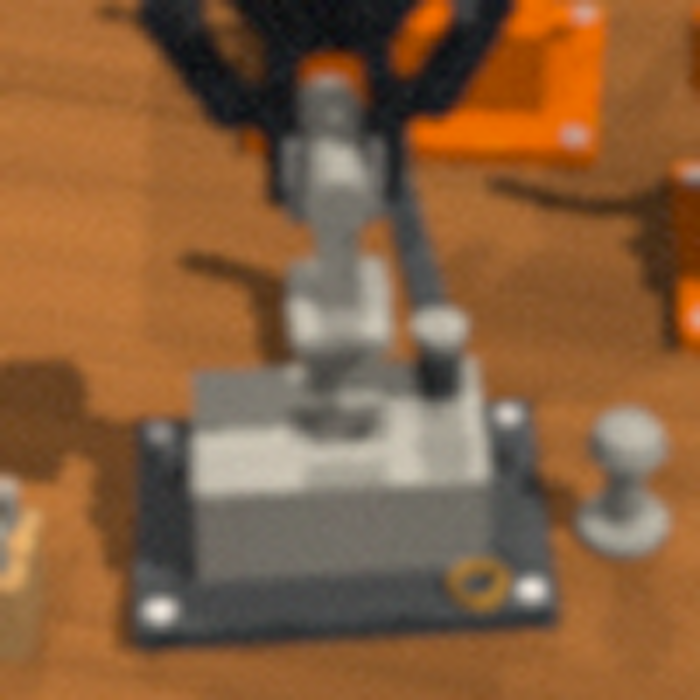

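The stake hangs upright, about 21 mm above the open socket at (340,418). The block is down, the lever is open, and the wrist carries about 4 N, roughly the stake's weight. Handing in.

```bash
python3 -c "
from workcell import workorder
print(workorder.finish_job())"
```

```text
the job is handed in; nothing more can be done
None
```

I handed the job in at about 14 s with the stake held upright and still in the gripper, about 21 mm above its socket; the block was down, the lever open and none of the bystanders touched, though the hand-in gave no verdict.

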